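Strap down the tube and index the slide one hole

ROBOT

A 6-joint arm with a two-finger parallel gripper is mounted at the origin on a cart in front of the work surface, level with it; the furniture and walls round the work are solid. World frame = base frame: x ahead of the robot, y to its left, z up, the work surface at z = 0. Lengths are in m, angles in rad, forces in N, time in s.
With the tool pointing down it reaches from about 0.4 to 0.925 m from the base axis. Payload 3.4 kg.
Tool frame: the origin (TCP) lies midway between the tips of the shut fingers; the grasp point (between the pads) lies behind it (grasp_offset is the z of the grasp point in the tool frame, in m); z points along the fingers, y is the line along which they close (so a half turn about z gives the same grasp; the last joint's range is limited). The gripper opens to 85 mm and grips with 20 to 120 N. Pads are 22 mm wide; open, the fingers measure 114 mm over their backs; the gripper's body (76 mm by 85 mm) begins 54 mm behind the grasp point. The pads swing forward as they close: fully open they stand 13 mm farther back than shut.
Start: joints at [1.212, 0.307, 1.506, -0, 1.328, -0.073], TCP at [0.162, 0.552, 0.231] pointing down, gripper open.
Joint ranges: [-3.12, 3.12], [-1.05, 2.28], [0.14, 2.33], [-1.42, 4.57], [0.1, 2.73], [-2.68, 2.68]. Speed limits (rad/s): [2.57, 2.57, 3.14, 3.14, 3.14, 3.14].

INTERFACE

Orientations are given as a 3x3 rotation matrix whose columns are the frame's x, y, z axes.
In Python, from station import * gives the robot as it stands.
- The arm moves only by the tool drive_tool, never from a script. Its argument "increments" is a list of rows, each an object of numbers: "tx", "ty", "tz": the shift along the tool's x, y, z in units of 40 mm (1.0 is 40 mm); "wx", "wy", "wz": the turn, a rotation vector about the tool's x, y, z in units of 6 degrees (1.0 is 6 degrees); "jaw": the opening, from 0 (shut) to 1 (fully open). In form: [{"tx": .., "ty": .., "tz": .., "wx": .., "wy": .., "wz": .., "jaw": ..}, ...]. A call has 1 to 8 rows; each row shifts and turns the commanded pose from where the row before left it, along the tool's axes as they then stand; what a row does not reach is not made up. A row lasts 1/12 s, in which the tool goes at most 41.7 mm and 7.16 degrees, less where a joint would pass 70% of its speed; a pose out of reach is approached as far as the arm can. A call is refused whole if a number of a shift passes 1 or a number of a turn 1, either way. A call with a gripper value outside its range is refused whole. The fingers move at their own pace and stop on an object; "grip_force" is the grip in N (left out, the last holds). Time passes only in rows, so rows that do not move let the fingers close. It gives the time, the measured TCP pose, the force, the opening and the grip force at its end, in the units of the state.
- state(): the state, without advancing time (a new reading comes with each control period).
- camera(name): name is "side" or "top" or "wrist"; returns a dict with "pixels" (400x640x3 uint8, blue, green, red), "fx", "fy", "cx", "cy" (pixels), "R" (3x3) and "t" (3): a world point X has camera coordinates R X + t. Camera axes: x right, y down, z forward; pixel columns grow to the right and rows downward; lengths in m; the calibration is good to about 2 mm. The wrist camera is an equidistant fisheye: a pixel r from the principal point sees the ray r / f radians off the axis. A picture is of the moment at which its call begins. There is no depth.
- finish_job(): hands the job in; it is judged then, once.
The state is a dict: "time_s": time; "joint_pos": joint angles; "qvel": joint speeds; "joint_efforts": joint torques, N m; "ee_pos": TCP position; "eef_rot": TCP orientation; "wrist_force": force on the tool from outside, world axes, zero at the start; "moment": the same for the moment, N m; "opening": finger opening in m; "grip_force": force on a finger pad.
Only numpy, scipy, OpenCV 4.12 (cv2) and the standard library are available. Lean on these libraries where they do the work, as an engineer would, in place of code of your own. Each camera call takes 0.05 s, during which the arm holds its last target. There are 200 camera calls.

TASK

Secure the glass tube on the blue indexing carriage: press its hinged strap down by the orange pad until it snaps shut and stays shut by itself. Then pull the black lock plunger up, slide the carriage one hole toward the end of the rail with the green marker, and let the pin drop into that hole. Finish while still holding the plunger knob with the fingers, keeping it pressed fully down against its spring; do not let go, and leave everything around the slide where it is.

Things in the scene. Friction and masses are not known exactly. Their poses are not given: they have to be found in the camera images.
- rail: aluminium rail on a grey foot 84 x 320 mm, fixed to the bench; origin at the centre of its underside, y along the rail, x across, z up. On its blue carriage (y counted from the carriage's middle, x = 0) the plunger axis is at y -40 mm and a glass tube lies at y +42 mm under the strap. Room for open fingers beside the knob is across the rail (x); at y +12 mm hinge posts stand 60 mm high.
- shuttle (a joint): position of the blue carriage along the rail's y, m: about 0 at the start (pin in the middle hole); the other two holes are at +0.040 and -0.040, end stops at +-0.052. With the pin pulled it slides with about 1.5 N of friction. The pin has 1.5 mm of play each way and a round tip that finds the hole from about 2 mm off.
- strap (a joint): angle of the steel strap, rad: 0 = shut, 0.45 to 0.8 = open, held up by a light spring. Hinge axis along the rail's x, at carriage y +12 mm, 56 mm above the bench; the strap reaches from it toward +y. From 0.15 down to 0.08 it must be pushed past a spring catch (about 8 N down on the pad) and then stays at about 0 by itself.
- strap_pad (a point): centre of the top face of the orange press pad, 26 x 22 mm, on the strap 50 mm from the hinge axis and 10 mm above the strap's middle. With the strap shut it lies at y +62 mm on the carriage, 66 mm above the bench.
- plunger (a joint): height of the lock plunger, m: 0 = pressed home on its stop, about 0.004 = where its spring leaves it if let go with the pin in a hole, 0.012 = pin just clear of the rail, 0.020 = top stop. Spring 500 N/m about the rest height: about 2 N to press home, about 6 N to hold at 0.016.
- knob_center (a point): centre of the black plunger knob with a red ring, upright cylinder 26 mm in diameter, 26 mm tall, which moves with the plunger: 74 mm above the bench when the plunger is at 0. Below the knob a steel tower 22 mm in diameter ends 55 mm above the bench.
- knob: the same knob as a solid (what the fingers must hold at the end); its origin lies on the plunger axis 74 mm below the knob's centre.
- green_top (a point): top of the green marker block (34 x 10 mm, 26 mm tall) on one end of the rail, 140 mm from its middle: the carriage must move toward this end
- red_top (a point): top of the red marker block, same size, on the other end of the rail
- timer_center (a point): centre of the cream bench timer with a black dial just behind the rail, right of the microscope (another stands far back), 64 mm across, 43 mm tall: a bystander
- dish_center (a point): centre of the closed Petri dish, 106 mm across, 23 mm tall: a bystander
- tweezers2_center (a point): centre of the steel tweezers lying flat, 125 mm long: a bystander

How it is judged:
On the way, in this order (a step that is already met when the one before it is completed fails the run):
1. the strap is snapped shut (hinge below 0.06 rad) (value of joint strap below 0.06 rad), for 0.2 s.
2. the plunger is pulled until its pin is clear of the hole (above 12.5 mm) (value of joint plunger above 0.0125 m), for 0.1 s.
3. the carriage is one hole nearer the green marker (within 3 mm) and the pin is in that hole (plunger below 6 mm) (value of joint plunger below 0.006 m and ((y of green_top in the frame of rail above 0 m and value of joint shuttle between 0.037 and 0.043 m) or (y of green_top in the frame of rail below 0 m and value of joint shuttle between -0.043 and -0.037 m))), for 0.1 s.
At the end, for the whole second after the job is handed in: The fingers still hold the knob (more than 1 N) and keep the plunger pressed home (below 1.8 mm; let go it would rise to about 4 mm), with the pin in the next hole toward the green marker (carriage within 3 mm of that hole) and the strap still snapped shut (below 0.06 rad) (value of joint plunger below 0.0018 m and value of joint strap below 0.06 rad and contact force between the fingers and knob above 1 N and ((y of green_top in the frame of rail above 0 m and value of joint shuttle between 0.037 and 0.043 m) or (y of green_top in the frame of rail below 0 m and value of joint shuttle between -0.043 and -0.037 m))); the arm keeps its last pose, push and grip.
It fails at once if the carriage is moved more than 10 mm while the strap is open (value of joint strap above 0.15 rad and (value of joint shuttle above 0.01 m or value of joint shuttle below -0.01 m)).
It fails at once if the timer, the dish or the tweezers are moved more than 20 mm (distance of any of timer_center, dish_center, tweezers2_center from where it was at the start of the episode above 0.02 m).
It also fails if it takes over 40 s, if anything falls off the work surface, if the arm or the gripper's body presses on something with over 40 N, if the wrist force passes 120 N, or if a joint passes its speed limit or range.

## Working session

There is one attempt and no reset: what is moved stays moved. The work goes in short steps, Python scripts to look and compute and a tool call to move; the robot and the scene stay as the last step left them, time stands still between calls to the robot, and variables do not carry over. Pictures are saved under pics/ and viewed, at most 10 in all, crops included, and the job is handed in when it is done.

Besides the shell and the picture viewer there is one more tool, called after "Call:" as name(argument=value, ...) on one line, values as JSON. drive_tool: Moves the arm, as the interface text tells. Its arguments: {"type":"object","properties":{"increments":{"type":"array"},"grip_force":{"type":"number"}},"required":["increments"]}

```bash
ls; mkdir -p pics; python3 - <<'E'
from station import *
import cv2,numpy as np
s=state();print(s)
for n in("side","top"):
    c=camera(n);cv2.imwrite(f"pics/{n}0.png",c["pixels"]);print(n,c["fx"],c["fy"],c["cx"],c["cy"],c["R"],c["t"])
    np.savez(f"{n}.npz",**c)
E
```

```text
pics
{'time_s': 0.0, 'joint_pos': array([ 1.21245515e+00,  3.07574716e-01,  1.50767160e+00, -9.43541171e-06,
        1.32836770e+00, -7.34810759e-02]), 'qvel': array([ 0.00048679,  0.00046173, -0.0017825 , -0.00028684, -0.00165028,
        0.00118729]), 'joint_efforts': array([ 5.09153551e-05, -4.57536972e+01, -2.51912338e+01, -3.70771822e-04,
        1.24652224e-02,  1.30549694e-05]), 'ee_pos': array([0.16136359, 0.55117948, 0.23038071]), 'eef_rot': array([[-9.59701567e-01,  2.81020304e-01, -7.00356262e-04],
       [ 2.81021142e-01,  9.59699704e-01, -1.89617549e-03],
       [ 1.39267886e-04, -2.01657750e-03, -9.99997957e-01]]), 'wrist_force': array([-0.12650878, -0.08256914,  0.7678995 ]), 'moment': array([-0.01614939,  0.03688025,  0.01310718]), 'grip_force': 0.0, 'opening': 0.0852142107133621}
side 377.72623142399067 377.72623142399067 317.2394118416632 198.25634632862088 [[-0.85760091 -0.51375901 -0.02392394]
 [-0.16631802  0.32104519 -0.93234559]
 [ 0.48668161 -0.79560145 -0.36077603]] [0.35464015 0.24220193 0.51965908]
top 501.98864465911436 501.98864465911436 318.9500064458831 199.79854990286913 [[-0.01669617 -0.99975448  0.01456759]
 [-0.98971931  0.01445524 -0.142291  ]
 [ 0.14204548 -0.01679354 -0.98971767]] [-0.23135477  0.53035168  1.06987958]
```

View pics/side0.png

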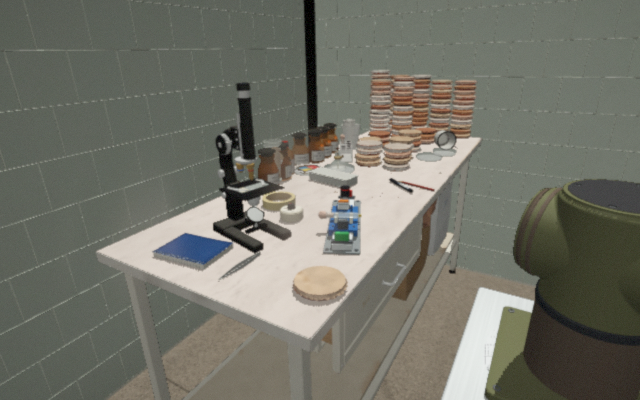

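View pics/top0.png

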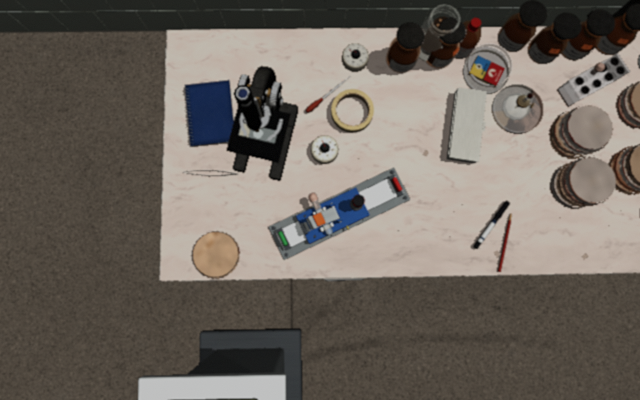

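The side view shows the rail at about (343,225). In the top view the rail runs from the green end (282,240) to the red end (397,184), with the knob at (358,202), the pad at (320,219) and the timer at (323,150). I'll enlarge the top view around the rail.

```bash
python3 - <<'E'
import cv2,numpy as np
a=np.load("top.npz")["pixels"][160:270,260:420];b=np.load("side.npz")["pixels"][175:260,300:385]
cv2.imwrite("pics/topc.png",cv2.resize(a,None,fx=5,fy=5,interpolation=cv2.INTER_CUBIC))
cv2.imwrite("pics/sidec.png",cv2.resize(b,None,fx=7,fy=7,interpolation=cv2.INTER_CUBIC))
E
```

```text
(no output)
```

View pics/topc.png

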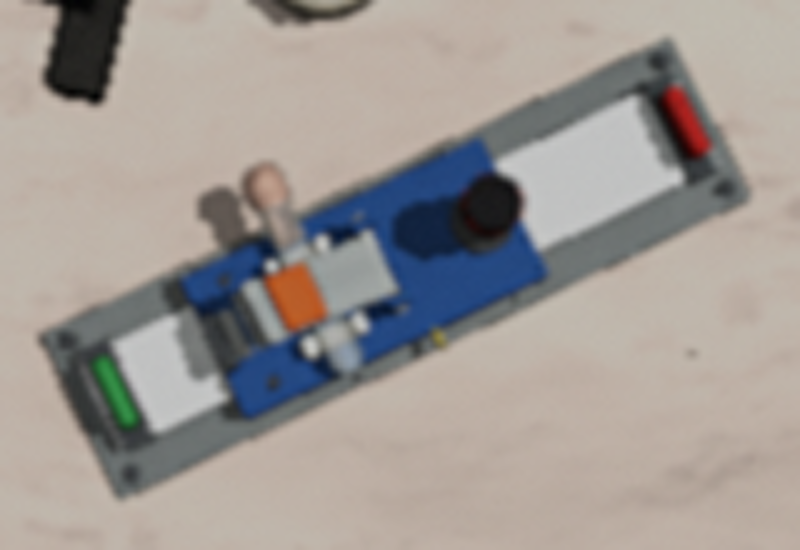

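View pics/sidec.png

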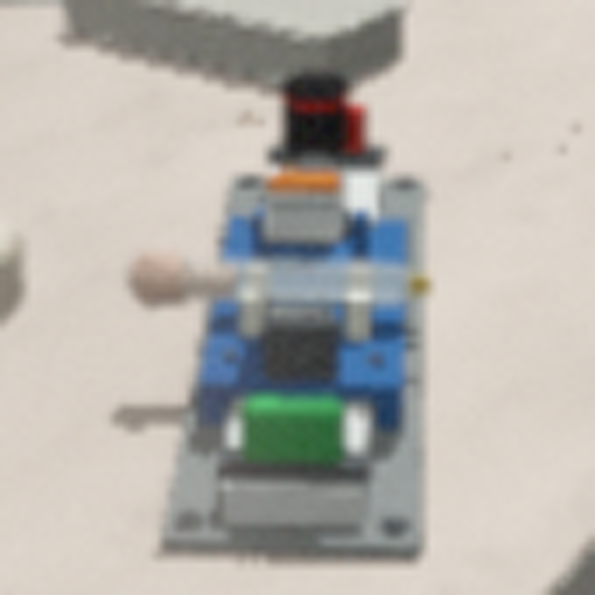

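The crops show the foot corners in the top crop at (40,340), (668,40), (748,195) and (120,495). The knob top is at (494,203), the pad at (297,297), the green top at (116,391) and the red top at (686,121). In the side crop the knob top is at about (317,85). The strap is open and leans toward green.

```bash
cat > h.py <<'E'
import numpy as np
def ray(n,u,v):
    c=np.load(n+".npz");R,t=c["R"],c["t"]
    d=R.T@np.array([(u-c["cx"])/c["fx"],(v-c["cy"])/c["fy"],1]);return -R.T@t,d
def at(n,u,v,z):
    o,d=ray(n,u,v);return o+d*(z-o[2])/d[2]
def T(x,y,z): return at("top",260+x/5-.4,160+y/5-.4,z)
def S(x,y,z): return at("side",300+x/7-.4,175+y/7-.4,z)
E
python3 - <<'E'
from h import *
np.set_printoptions(precision=4,suppress=True)
P=[T(x,y,.008) for x,y in((40,340),(668,40),(748,195),(120,495))]
c=sum(P)/4;print(P,c,[np.linalg.norm(P[i]-P[(i+1)%4]) for i in range(4)])
# +y axis = toward green
ax=(P[0]+P[3]-P[1]-P[2]);ax[2]=0;ax/=np.linalg.norm(ax);print("ax",ax,np.degrees(np.arctan2(ax[1],ax[0])))
xr=np.array([ax[1],-ax[0],0])
def rep(n,p):print(n,p,"rail x,y",(p-c)@xr,(p-c)@ax)
rep("knob",T(494,203,.091));rep("knobS",S(317,85,.091))
for a in(.45,.6,.8):
    z=.056+.05*np.sin(a)+.01*np.cos(a);print(a,z,"exp y",.012+.05*np.cos(a)-.01*np.sin(a));rep("pad",T(297,297,z));rep("padS",S(305,181,z))
for z in(.04,.05,.06):
  rep("green%g"%z,T(116,391,z));rep("gS",S(292,403,z));rep("red",T(686,121,z))
rep("cupend",T(268,188,.045));rep("vialend",T(345,355,.045));rep("timer",at("top",323,150,.043))
E
```

```text
[array([ 0.4696, -0.1234,  0.008 ]), array([ 0.6035, -0.4122,  0.008 ]), array([ 0.531, -0.446,  0.008]), array([ 0.3997, -0.159 ,  0.008 ])] [ 0.5009 -0.2852  0.008 ] [np.float64(0.3182831693301709), np.float64(0.08006684955634376), np.float64(0.3156617055774452), np.float64(0.07847558434674229)]
ax [-0.4183  0.9083  0.    ] 114.72713333480571
knob [ 0.5172 -0.3219  0.091 ] rail x,y -0.0006002893467744436 -0.04021381874981267
knobS [ 0.5162 -0.3167  0.091 ] rail x,y 0.0006832272161961953 -0.03504459332005986
0.45 0.08675274772908828 exp y 0.052672699776521545
pad [ 0.4791 -0.2383  0.0868] rail x,y -0.00022403207924061612 0.051750856711608395
padS [ 0.4803 -0.2371  0.0868] rail x,y 0.0013014082284363382 0.05226530007589764
0.6 0.09248547981884855 exp y 0.04762035601153357
pad [ 0.4785 -0.2382  0.0925] rail x,y -0.0007298053943531886 0.05208740820014013
padS [ 0.4736 -0.2242  0.0925] rail x,y 0.0006635387610977288 0.06678271477395531
0.8 0.0988348716384478 exp y 0.03966177455836304
pad [ 0.4778 -0.2381  0.0988] rail x,y -0.0012899838396852512 0.05246016192989737
padS [ 0.4662 -0.2099 
[... 352 characters left out ...]
y 2.8767789346535245e-05 0.13794525064265006
gS [ 0.4392 -0.1486  0.05  ] rail x,y 0.0010403829899915 0.14990765272372528
red [ 0.5583 -0.4117  0.05  ] rail x,y -0.0008228419484084057 -0.1388902819136994
green0.06 [ 0.4426 -0.1604  0.06  ] rail x,y -0.0008260011037517884 0.1377200473848245
gS [ 0.4298 -0.1306  0.06  ] rail x,y 4.471923570074144e-05 0.17010163756544833
red [ 0.5566 -0.4099  0.06  ] rail x,y -0.001669781482781775 -0.13657037020145457
cupend [ 0.5319 -0.227   0.045 ] rail x,y 0.05241415276445558 0.03992026535942223
vialend [ 0.4577 -0.2594  0.045 ] rail x,y -0.028491771619535755 0.04143316262603137
timer [ 0.6385 -0.2505  0.043 ] rail x,y 0.13944576402260547 -0.0260576324905996
```

The measurements agree with the given sizes: plunger axis at y -40 mm, pad at y +52 mm with the strap about 0.45 rad open, green end on rail +y. I'll start travelling on a path that stays clear of the microscope, closing the fingers on the way.

Call:
drive_tool(increments=[{"tx": -0.78,"ty": -0.6,"jaw": 0},{"tx": -0.78,"ty": -0.6,"jaw": 0},{"tx": -0.78,"ty": -0.6,"jaw": 0},{"tx": -0.78,"ty": -0.6,"jaw": 0},{"tx": -0.78,"ty": -0.6,"jaw": 0},{"tx": -0.78,"ty": -0.6,"jaw": 0},{"tx": -0.78,"ty": -0.6,"jaw": 0},{"tx": -0.78,"ty": -0.6,"jaw": 0}])

```text
$.increments[0]: bad value
```

```bash
cat > m.py <<'E'
from station import *
from h import np
np.set_printoptions(precision=4,suppress=True)
def info(tgt,ang=24.73):
    s=state();R=s["eef_rot"];d=R.T@(np.array(tgt)-s["ee_pos"])
    a=np.degrees(np.arctan2(R[1,1],R[0,1]))
    print("t",s["time_s"],"pos",s["ee_pos"],"units",d/.04,"wz",-(ang-a)/6,"zaxis",R[:,2],"F",s["wrist_force"],"op",s["opening"],s["grip_force"])
E
python3 -c "
from m import *
import station
print([n for n in dir(station) if n[0]!='_'], getattr(station,'grasp_offset',None))
info([.42,.2,.23]);info([.478,-.24,.23])"
```

```text
['MotionError', 'camera', 'finish_job', 'grasp_offset', 'state'] -0.0187
t 0.1 pos [0.1614 0.5512 0.2305] units [-8.6726 -6.6098  0.0232] wz 8.158607738243374 zaxis [-0.0006 -0.0018 -1.    ] F [-0.2465 -0.3641 -0.4931] op 0.08533880551711107 0.0
t 0.1 pos [0.1614 0.5512 0.2305] units [-13.1549 -16.7593   0.042 ] wz 8.158607738243374 zaxis [-0.0006 -0.0018 -1.    ] F [-0.2465 -0.3641 -0.4931] op 0.08533880551711107 0.0
```

The call was refused. I'll give all seven keys.

Call:
drive_tool(increments=[{"tx": -0.78,"ty": -0.6,"tz": 0.0,"wx": 0.0,"wy": 0.0,"wz": 0.0,"jaw": 0.0},{"tx": -0.78,"ty": -0.6,"tz": 0.0,"wx": 0.0,"wy": 0.0,"wz": 0.0,"jaw": 0.0},{"tx": -0.78,"ty": -0.6,"tz": 0.0,"wx": 0.0,"wy": 0.0,"wz": 0.0,"jaw": 0.0},{"tx": -0.78,"ty": -0.6,"tz": 0.0,"wx": 0.0,"wy": 0.0,"wz": 0.0,"jaw": 0.0},{"tx": -0.78,"ty": -0.6,"tz": 0.0,"wx": 0.0,"wy": 0.0,"wz": 0.0,"jaw": 0.0},{"tx": -0.78,"ty": -0.6,"tz": 0.0,"wx": 0.0,"wy": 0.0,"wz": 0.0,"jaw": 0.0},{"tx": -0.78,"ty": -0.6,"tz": 0.0,"wx": 0.0,"wy": 0.0,"wz": 0.0,"jaw": 0.0},{"tx": -0.78,"ty": -0.6,"tz": 0.0,"wx": 0.0,"wy": 0.0,"wz": 0.0,"jaw": 0.0}])

```text
time_s: 0.77
ee_pos: [0.3476, 0.2956, 0.2311]
eef_rot: [[-0.96, 0.281, -0.0], [0.281, 0.96, -0.0], [0.0, -0.0, -1.0]]
wrist_force: [0.5, -0.6, -0.3]
opening: 0.0001
grip_force: 0.0
```

Call:
drive_tool(increments=[{"tx": -0.78,"ty": -0.6,"tz": 0.0,"wx": 0.0,"wy": 0.0,"wz": 0.0,"jaw": 0.0},{"tx": -0.78,"ty": -0.6,"tz": 0.0,"wx": 0.0,"wy": 0.0,"wz": 0.0,"jaw": 0.0},{"tx": -0.78,"ty": -0.6,"tz": 0.0,"wx": 0.0,"wy": 0.0,"wz": 0.0,"jaw": 0.0},{"tx": -0.38,"ty": -0.85,"tz": 0.0,"wx": 0.0,"wy": 0.0,"wz": 0.0,"jaw": 0.0},{"tx": -0.38,"ty": -0.85,"tz": 0.0,"wx": 0.0,"wy": 0.0,"wz": 0.0,"jaw": 0.0},{"tx": -0.38,"ty": -0.85,"tz": 0.0,"wx": 0.0,"wy": 0.0,"wz": 0.0,"jaw": 0.0},{"tx": -0.38,"ty": -0.85,"tz": 0.0,"wx": 0.0,"wy": 0.0,"wz": 0.0,"jaw": 0.0},{"tx": -0.38,"ty": -0.85,"tz": 0.0,"wx": 0.0,"wy": 0.0,"wz": 0.0,"jaw": 0.0}])

```text
time_s: 1.43
ee_pos: [0.4415, 0.0158, 0.2311]
eef_rot: [[-0.96, 0.281, -0.001], [0.281, 0.96, 0.0], [0.001, -0.0, -1.0]]
wrist_force: [0.1, 1.1, 0.2]
opening: 0.0004
grip_force: 0.0
```

Call:
drive_tool(increments=[{"tx": -0.38,"ty": -0.85,"tz": 0.0,"wx": 0.0,"wy": 0.0,"wz": 0.0,"jaw": 0.0},{"tx": -0.38,"ty": -0.85,"tz": 0.0,"wx": 0.0,"wy": 0.0,"wz": 0.0,"jaw": 0.0},{"tx": -0.38,"ty": -0.85,"tz": 0.0,"wx": 0.0,"wy": 0.0,"wz": 0.0,"jaw": 0.0},{"tx": -0.38,"ty": -0.85,"tz": 0.0,"wx": 0.0,"wy": 0.0,"wz": 0.0,"jaw": 0.0},{"tx": -0.38,"ty": -0.85,"tz": 0.0,"wx": 0.0,"wy": 0.0,"wz": 0.0,"jaw": 0.0},{"tx": -0.38,"ty": -0.85,"tz": 0.0,"wx": 0.0,"wy": 0.0,"wz": 0.0,"jaw": 0.0},{"tx": -0.38,"ty": -0.85,"tz": 0.0,"wx": 0.0,"wy": 0.0,"wz": 0.0,"jaw": 0.0},{"tx": 0.0,"ty": 0.0,"tz": 0.0,"wx": 0.0,"wy": 0.0,"wz": 0.9,"jaw": 0.0}])

```text
time_s: 2.1
ee_pos: [0.4786, -0.2478, 0.231]
eef_rot: [[-0.927, 0.374, 0.002], [0.374, 0.927, -0.005], [-0.003, -0.004, -1.0]]
wrist_force: [0.4, -0.7, -0.3]
opening: -0.0001
grip_force: 0.0
```

Call:
drive_tool(increments=[{"tx": 0.0,"ty": 0.0,"tz": 0.5,"wx": 0.0,"wy": 0.0,"wz": 1.0,"jaw": 0.0},{"tx": 0.0,"ty": 0.0,"tz": 0.5,"wx": 0.0,"wy": 0.0,"wz": 1.0,"jaw": 0.0},{"tx": 0.0,"ty": 0.0,"tz": 0.5,"wx": 0.0,"wy": 0.0,"wz": 1.0,"jaw": 0.0},{"tx": 0.0,"ty": 0.0,"tz": 0.5,"wx": 0.0,"wy": 0.0,"wz": 1.0,"jaw": 0.0},{"tx": 0.0,"ty": 0.0,"tz": 0.0,"wx": 0.0,"wy": 0.0,"wz": 1.0,"jaw": 0.0},{"tx": 0.0,"ty": 0.0,"tz": 0.0,"wx": 0.0,"wy": 0.0,"wz": 1.0,"jaw": 0.0},{"tx": 0.0,"ty": 0.0,"tz": 0.0,"wx": 0.0,"wy": 0.0,"wz": 1.0,"jaw": 0.0},{"tx": 0.0,"ty": 0.0,"tz": 0.0,"wx": 0.0,"wy": 0.0,"wz": 0.26,"jaw": 0.0}])

```text
time_s: 2.77
ee_pos: [0.4767, -0.2405, 0.1506]
eef_rot: [[-0.414, 0.91, -0.001], [0.91, 0.414, 0.001], [0.001, -0.001, -1.0]]
wrist_force: [-0.4, 0.5, 0.2]
opening: 0.0003
grip_force: 0.0
```

```bash
python3 - <<'E'
from m import *
import cv2
ax=np.array([-.4183,.9083]);c=np.array([.501,-.2852])
for y in(.052,.058,.062):info(list(c+ax*y)+[.066])
for n,(a,b,x,y) in dict(side=(140,270,270,420),top=(120,280,240,440)).items():
    q=camera(n);np.savez(n+"1.npz",**q);cv2.imwrite(f"pics/{n}1.png",cv2.resize(q["pixels"][a:b,x:y],None,fx=4,fy=4,interpolation=cv2.INTER_CUBIC))
E
```

```text
t 2.7667 pos [ 0.4767 -0.2405  0.1506] units [0.029  0.0855 2.1144] wz -0.0463280513942852 zaxis [-0.0014  0.0008 -1.    ] F [-0.4472  0.4825  0.2114] op 0.0002610373589776615 0.0
t 2.7667 pos [ 0.4767 -0.2405  0.1506] units [0.179  0.0848 2.1146] wz -0.0463280513942852 zaxis [-0.0014  0.0008 -1.    ] F [-0.4472  0.4825  0.2114] op 0.0002610373589776615 0.0
t 2.7667 pos [ 0.4767 -0.2405  0.1506] units [0.279  0.0843 2.1147] wz -0.0463280513942852 zaxis [-0.0014  0.0008 -1.    ] F [-0.4472  0.4825  0.2114] op 0.0002610373589776615 0.0
```

View pics/side1.png

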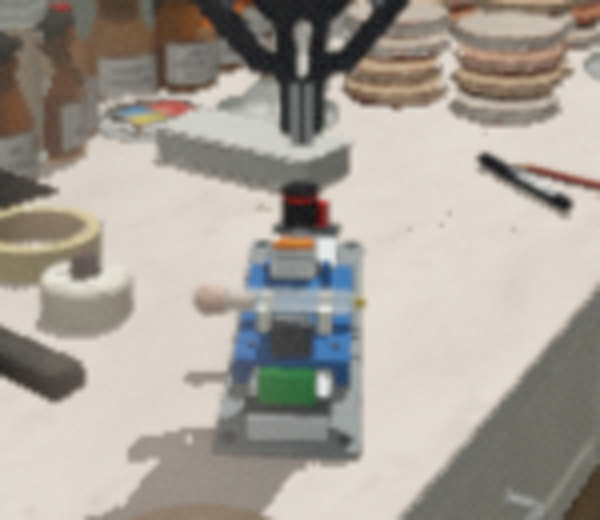

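The closed fingers hang above and in line with the pad (tips at crop (302,138), pad at (295,243)), and nothing is disturbed. I'll move to y +58 mm and press down.

Call:
drive_tool(increments=[{"tx": 0.18,"ty": 0.08,"tz": 0.5,"wx": 0.0,"wy": 0.0,"wz": 0.0,"jaw": 0.0},{"tx": 0.0,"ty": 0.0,"tz": 0.5,"wx": 0.0,"wy": 0.0,"wz": 0.0,"jaw": 0.0},{"tx": 0.0,"ty": 0.0,"tz": 0.46,"wx": 0.0,"wy": 0.0,"wz": 0.0,"jaw": 0.0},{"tx": 0.0,"ty": 0.0,"tz": 0.1,"wx": 0.0,"wy": 0.0,"wz": 0.0,"jaw": 0.0},{"tx": 0.0,"ty": 0.0,"tz": 0.1,"wx": 0.0,"wy": 0.0,"wz": 0.0,"jaw": 0.0},{"tx": 0.0,"ty": 0.0,"tz": 0.1,"wx": 0.0,"wy": 0.0,"wz": 0.0,"jaw": 0.0},{"tx": 0.0,"ty": 0.0,"tz": 0.1,"wx": 0.0,"wy": 0.0,"wz": 0.0,"jaw": 0.0},{"tx": 0.0,"ty": 0.0,"tz": 0.1,"wx": 0.0,"wy": 0.0,"wz": 0.0,"jaw": 0.0}])

```text
time_s: 3.53
ee_pos: [0.4778, -0.2333, 0.0735]
eef_rot: [[-0.418, 0.908, 0.002], [0.908, 0.418, -0.001], [-0.001, 0.001, -1.0]]
wrist_force: [-0.9, 1.2, 8.8]
opening: -0.0
grip_force: 4.4
```

Call:
drive_tool(increments=[{"tx": 0.0,"ty": 0.0,"tz": 0.06,"wx": 0.0,"wy": 0.0,"wz": 0.0,"jaw": 0.0},{"tx": 0.0,"ty": 0.0,"tz": 0.06,"wx": 0.0,"wy": 0.0,"wz": 0.0,"jaw": 0.0},{"tx": 0.0,"ty": 0.0,"tz": 0.0,"wx": 0.0,"wy": 0.0,"wz": 0.0,"jaw": 0.0}])

```text
time_s: 3.78
ee_pos: [0.4777, -0.2332, 0.0685]
eef_rot: [[-0.418, 0.908, 0.002], [0.908, 0.418, -0.001], [-0.001, 0.001, -1.0]]
wrist_force: [0.8, 1.7, 1.3]
opening: -0.0003
grip_force: 0.5
```

The force fell from 8.8 N to 1.3 N, so the catch has been passed. I'll press a little further to seat it.

Call:
drive_tool(increments=[{"tx": 0.0,"ty": 0.0,"tz": 0.05,"wx": 0.0,"wy": 0.0,"wz": 0.0,"jaw": 0.0},{"tx": 0.0,"ty": 0.0,"tz": 0.05,"wx": 0.0,"wy": 0.0,"wz": 0.0,"jaw": 0.0},{"tx": 0.0,"ty": 0.0,"tz": 0.0,"wx": 0.0,"wy": 0.0,"wz": 0.0,"jaw": 0.0}])

```text
time_s: 4.03
ee_pos: [0.4778, -0.2333, 0.0656]
eef_rot: [[-0.418, 0.908, 0.002], [0.908, 0.418, -0.001], [-0.002, 0.001, -1.0]]
wrist_force: [-1.9, 2.5, 13.3]
opening: -0.0003
grip_force: 6.3
```

The pad is firmly on its stop at z 0.0656 with 13 N, so the strap is shut. Next I'll rise, open and go over the knob.

Call:
drive_tool(increments=[{"tx": 0.0,"ty": 0.0,"tz": -0.5,"wx": 0.0,"wy": 0.0,"wz": 0.0,"jaw": 0.0},{"tx": 0.0,"ty": 0.0,"tz": -0.6,"wx": 0.0,"wy": 0.0,"wz": 0.0,"jaw": 0.0},{"tx": 0.0,"ty": 0.0,"tz": -0.7,"wx": 0.0,"wy": 0.0,"wz": 0.0,"jaw": 0.5},{"tx": -0.8,"ty": 0.0,"tz": 0.0,"wx": 0.0,"wy": 0.0,"wz": 0.0,"jaw": 1.0},{"tx": -0.8,"ty": 0.0,"tz": 0.0,"wx": 0.0,"wy": 0.0,"wz": 0.0,"jaw": 1.0},{"tx": -0.8,"ty": 0.0,"tz": 0.0,"wx": 0.0,"wy": 0.0,"wz": 0.0,"jaw": 1.0},{"tx": 0.0,"ty": 0.0,"tz": 0.0,"wx": 0.0,"wy": 0.0,"wz": 0.0,"jaw": 1.0}])

```text
time_s: 4.62
ee_pos: [0.5211, -0.3267, 0.1368]
eef_rot: [[-0.417, 0.909, 0.006], [0.909, 0.417, -0.007], [-0.008, 0.002, -1.0]]
wrist_force: [0.5, -0.5, 0.1]
opening: 0.0607
grip_force: 0.0
```

```bash
python3 - <<'E'
from m import *
import cv2
info([.5172,-.3219,.06])
out=[]
for n,(a,b,x,y) in dict(side=(150,250,290,390),top=(150,250,270,370)).items():
    q=camera(n);np.savez(n+"1.npz",**q);out.append(cv2.resize(q["pixels"][a:b,x:y],None,fx=4,fy=4,interpolation=cv2.INTER_CUBIC))
cv2.imwrite("pics/two.png",np.hstack(out))
E
```

```text
t 4.6167 pos [ 0.5211 -0.3267  0.1368] units [ 0.1651 -0.0441  1.9197] wz -0.018456678911114466 zaxis [ 0.0058 -0.0066 -1.    ] F [ 0.5295 -0.4526  0.1479] op 0.06070319868382972 0.0
```

View pics/two.png

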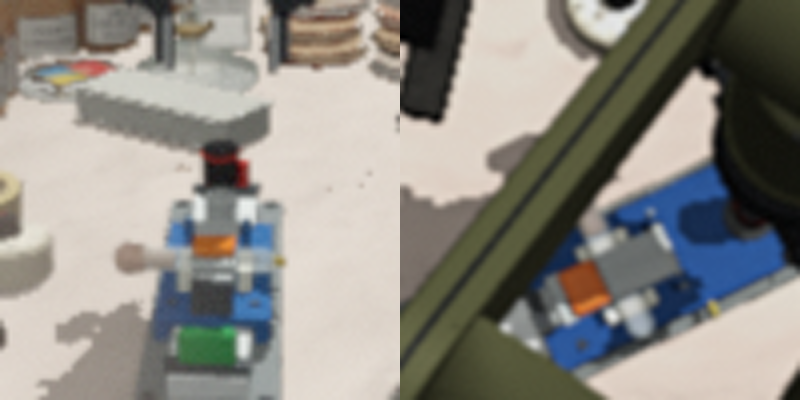

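The strap lies flat and shut over the tube (pad at (215,245) in the left half). The open fingers straddle the knob at (221,165). I'll descend around it in two parts.

Call:
drive_tool(increments=[{"tx": 0.0,"ty": 0.0,"tz": 0.1,"wx": 0.0,"wy": 0.0,"wz": 0.0,"jaw": 1.0},{"tx": 0.0,"ty": 0.0,"tz": 0.2,"wx": 0.0,"wy": 0.0,"wz": 0.0,"jaw": 1.0},{"tx": 0.0,"ty": 0.0,"tz": 0.2,"wx": 0.0,"wy": 0.0,"wz": 0.0,"jaw": 1.0},{"tx": 0.0,"ty": 0.0,"tz": 0.0,"wx": 0.0,"wy": 0.0,"wz": 0.0,"jaw": 1.0}])

```text
time_s: 5.05
ee_pos: [0.5154, -0.3181, 0.1137]
eef_rot: [[-0.419, 0.908, -0.004], [0.908, 0.419, 0.003], [0.004, -0.002, -1.0]]
wrist_force: [0.3, -0.7, 0.5]
opening: 0.0853
grip_force: 0.0
```

```bash
python3 -c "
from m import *
info([.5172,-.3219,.06])"
```

```text
t 5.05 pos [ 0.5154 -0.3181  0.1137] units [-0.1103  0.0042  1.3426] wz 0.006382207544232206 zaxis [-0.0039  0.0028 -1.    ] F [ 0.2543 -0.6724  0.481 ] op 0.08529516400315254 0.0
```

Call:
drive_tool(increments=[{"tx": -0.1,"ty": 0.0,"tz": 0.3,"wx": 0.0,"wy": 0.0,"wz": 0.0,"jaw": 1.0},{"tx": 0.0,"ty": 0.0,"tz": 0.4,"wx": 0.0,"wy": 0.0,"wz": 0.0,"jaw": 1.0},{"tx": 0.0,"ty": 0.0,"tz": 0.4,"wx": 0.0,"wy": 0.0,"wz": 0.0,"jaw": 1.0},{"tx": 0.0,"ty": 0.0,"tz": 0.25,"wx": 0.0,"wy": 0.0,"wz": 0.0,"jaw": 1.0},{"tx": 0.0,"ty": 0.0,"tz": 0.0,"wx": 0.0,"wy": 0.0,"wz": 0.0,"jaw": 1.0},{"tx": 0.0,"ty": 0.0,"tz": 0.0,"wx": 0.0,"wy": 0.0,"wz": 0.0,"jaw": 1.0}])

```text
time_s: 5.55
ee_pos: [0.5185, -0.3234, 0.0612]
eef_rot: [[-0.418, 0.908, -0.002], [0.908, 0.418, 0.001], [0.002, -0.001, -1.0]]
wrist_force: [-0.4, 0.4, -0.5]
opening: 0.0857
grip_force: 0.0
```

Call:
drive_tool(grip_force=40, increments=[{"tx": 0.0,"ty": 0.0,"tz": 0.0,"wx": 0.0,"wy": 0.0,"wz": 0.0,"jaw": 0.4},{"tx": 0.0,"ty": 0.0,"tz": 0.0,"wx": 0.0,"wy": 0.0,"wz": 0.0,"jaw": 0.2},{"tx": 0.0,"ty": 0.0,"tz": 0.0,"wx": 0.0,"wy": 0.0,"wz": 0.0,"jaw": 0.1},{"tx": 0.0,"ty": 0.0,"tz": 0.0,"wx": 0.0,"wy": 0.0,"wz": 0.0,"jaw": 0.0},{"tx": 0.0,"ty": 0.0,"tz": 0.0,"wx": 0.0,"wy": 0.0,"wz": 0.0,"jaw": 0.0},{"tx": 0.0,"ty": 0.0,"tz": 0.0,"wx": 0.0,"wy": 0.0,"wz": 0.0,"jaw": 0.0}])

```text
time_s: 6.05
ee_pos: [0.5195, -0.3238, 0.0626]
eef_rot: [[-0.418, 0.908, 0.001], [0.908, 0.418, -0.0], [-0.001, 0.001, -1.0]]
wrist_force: [0.8, 0.2, 0.8]
opening: 0.0247
grip_force: 39.7
```

The fingers grip the knob. I'll lift it about 12 mm.

Call:
drive_tool(increments=[{"tx": 0.0,"ty": 0.0,"tz": -0.1,"wx": 0.0,"wy": 0.0,"wz": 0.0,"jaw": 0.0},{"tx": 0.0,"ty": 0.0,"tz": -0.1,"wx": 0.0,"wy": 0.0,"wz": 0.0,"jaw": 0.0},{"tx": 0.0,"ty": 0.0,"tz": -0.1,"wx": 0.0,"wy": 0.0,"wz": 0.0,"jaw": 0.0},{"tx": 0.0,"ty": 0.0,"tz": 0.0,"wx": 0.0,"wy": 0.0,"wz": 0.0,"jaw": 0.0},{"tx": 0.0,"ty": 0.0,"tz": 0.0,"wx": 0.0,"wy": 0.0,"wz": 0.0,"jaw": 0.0}])

```text
time_s: 6.47
ee_pos: [0.5194, -0.3237, 0.0741]
eef_rot: [[-0.418, 0.908, 0.001], [0.908, 0.418, -0.0], [-0.0, 0.001, -1.0]]
wrist_force: [4.8, -0.5, -5.7]
opening: 0.0249
grip_force: 39.6
```

```bash
python3 -c "
from m import *
info([.5195-.01673,-.3238+.03633,.0626])"
```

```text
t 6.4667 pos [ 0.5194 -0.3237  0.0741] units [0.9955 0.0008 0.2868] wz -0.0017667491723898365 zaxis [ 0.0009 -0.     -1.    ] F [ 4.7836 -0.5058 -5.6861] op 0.024924967318288537 39.616751074790955
```

The force of -5.7 N matches a plunger height of about 15.4 mm, so the pin is clear. Slide 40 mm toward green.

Call:
drive_tool(increments=[{"tx": 0.1,"ty": 0.0,"tz": 0.0,"wx": 0.0,"wy": 0.0,"wz": 0.0,"jaw": 0.0},{"tx": 0.15,"ty": 0.0,"tz": 0.0,"wx": 0.0,"wy": 0.0,"wz": 0.0,"jaw": 0.0},{"tx": 0.15,"ty": 0.0,"tz": 0.0,"wx": 0.0,"wy": 0.0,"wz": 0.0,"jaw": 0.0},{"tx": 0.15,"ty": 0.0,"tz": 0.0,"wx": 0.0,"wy": 0.0,"wz": 0.0,"jaw": 0.0},{"tx": 0.15,"ty": 0.0,"tz": 0.0,"wx": 0.0,"wy": 0.0,"wz": 0.0,"jaw": 0.0},{"tx": 0.15,"ty": 0.0,"tz": 0.0,"wx": 0.0,"wy": 0.0,"wz": 0.0,"jaw": 0.0},{"tx": 0.15,"ty": 0.0,"tz": 0.0,"wx": 0.0,"wy": 0.0,"wz": 0.0,"jaw": 0.0},{"tx": 0.0,"ty": 0.0,"tz": 0.0,"wx": 0.0,"wy": 0.0,"wz": 0.0,"jaw": 0.0}])

```text
time_s: 7.13
ee_pos: [0.5017, -0.2852, 0.0739]
eef_rot: [[-0.418, 0.908, -0.0], [0.908, 0.418, 0.002], [0.002, 0.001, -1.0]]
wrist_force: [4.8, 3.5, -5.1]
opening: 0.0247
grip_force: 39.7
```

```bash
python3 -c "
from m import *
info([.5195-.01673,-.3238+.03633,.0626])"
```

```text
t 7.1333 pos [ 0.5017 -0.2852  0.0739] units [-0.0642  0.0007  0.2836] wz -0.0013518290191036897 zaxis [-0.0002  0.0021 -1.    ] F [ 4.8499  3.5317 -5.1226] op 0.024674412143950265 39.72094237804413
```

Call:
drive_tool(increments=[{"tx": 0.0,"ty": 0.0,"tz": 0.0,"wx": 0.0,"wy": 0.0,"wz": 0.0,"jaw": 0.0},{"tx": 0.0,"ty": 0.0,"tz": 0.0,"wx": 0.0,"wy": 0.0,"wz": 0.0,"jaw": 0.0},{"tx": 0.0,"ty": 0.0,"tz": 0.0,"wx": 0.0,"wy": 0.0,"wz": 0.0,"jaw": 0.0}])

```text
time_s: 7.38
ee_pos: [0.5017, -0.2852, 0.0738]
eef_rot: [[-0.418, 0.908, -0.001], [0.908, 0.418, 0.003], [0.003, 0.001, -1.0]]
wrist_force: [5.0, 4.2, -5.4]
opening: 0.0247
grip_force: 39.7
```

```bash
python3 -c "
from m import *
info([.5195-.01673,-.3238+.03633,.0626])"
```

```text
t 7.3833 pos [ 0.5017 -0.2852  0.0738] units [-0.0641  0.0009  0.2786] wz -0.0038171869991767693 zaxis [-0.0007  0.0029 -1.    ] F [ 5.0169  4.2478 -5.3756] op 0.024717473633728032 39.70930516719818
```

It overshot by about 2.5 mm. I'll back off and lower the knob to its home height.

Call:
drive_tool(increments=[{"tx": -0.06,"ty": 0.0,"tz": 0.0,"wx": 0.0,"wy": 0.0,"wz": 0.0,"jaw": 0.0},{"tx": 0.0,"ty": 0.0,"tz": 0.0,"wx": 0.0,"wy": 0.0,"wz": 0.0,"jaw": 0.0},{"tx": 0.0,"ty": 0.0,"tz": 0.05,"wx": 0.0,"wy": 0.0,"wz": 0.0,"jaw": 0.0},{"tx": 0.0,"ty": 0.0,"tz": 0.05,"wx": 0.0,"wy": 0.0,"wz": 0.0,"jaw": 0.0},{"tx": 0.0,"ty": 0.0,"tz": 0.05,"wx": 0.0,"wy": 0.0,"wz": 0.0,"jaw": 0.0},{"tx": 0.0,"ty": 0.0,"tz": 0.0,"wx": 0.0,"wy": 0.0,"wz": 0.0,"jaw": 0.0}])

```text
time_s: 7.88
ee_pos: [0.5029, -0.2878, 0.0678]
eef_rot: [[-0.418, 0.908, -0.0], [0.908, 0.418, 0.002], [0.002, 0.001, -1.0]]
wrist_force: [4.5, 4.2, -2.5]
opening: 0.0248
grip_force: 39.9
```

```bash
python3 -c "
from m import *
info([.5195-.01673,-.3238+.03633,.0626])"
```

```text
t 7.8833 pos [ 0.5029 -0.2878  0.0678] units [0.0073 0.0011 0.1306] wz -0.003098429729796829 zaxis [-0.0004  0.0023 -1.    ] F [ 4.5342  4.1747 -2.4772] op 0.024761537117362883 39.88302290439606
```

The plunger is at about 9 mm with spring force only, so the pin has entered the hole. Continue down to the stop.

Call:
drive_tool(increments=[{"tx": 0.0,"ty": 0.0,"tz": 0.05,"wx": 0.0,"wy": 0.0,"wz": 0.0,"jaw": 0.0},{"tx": 0.0,"ty": 0.0,"tz": 0.05,"wx": 0.0,"wy": 0.0,"wz": 0.0,"jaw": 0.0},{"tx": 0.0,"ty": 0.0,"tz": 0.05,"wx": 0.0,"wy": 0.0,"wz": 0.0,"jaw": 0.0},{"tx": 0.0,"ty": 0.0,"tz": 0.05,"wx": 0.0,"wy": 0.0,"wz": 0.0,"jaw": 0.0},{"tx": 0.0,"ty": 0.0,"tz": 0.04,"wx": 0.0,"wy": 0.0,"wz": 0.0,"jaw": 0.0},{"tx": 0.0,"ty": 0.0,"tz": 0.0,"wx": 0.0,"wy": 0.0,"wz": 0.0,"jaw": 0.0},{"tx": 0.0,"ty": 0.0,"tz": 0.0,"wx": 0.0,"wy": 0.0,"wz": 0.0,"jaw": 0.0}])

```text
time_s: 8.47
ee_pos: [0.5029, -0.2877, 0.0591]
eef_rot: [[-0.418, 0.908, -0.0], [0.908, 0.418, 0.002], [0.002, 0.001, -1.0]]
wrist_force: [2.8, 3.6, 0.8]
opening: 0.0248
grip_force: 40.5
```

```bash
python3 -c "
from m import *
info([.5195-.01673,-.3238+.03633,.0586])"
```

```text
t 8.4667 pos [ 0.5029 -0.2877  0.0591] units [0.0067 0.0001 0.013 ] wz -0.0034672572002640103 zaxis [-0.0001  0.0021 -1.    ] F [2.8316 3.5688 0.808 ] op 0.0248018147545684 40.50150454044342
```

The force is still low, so I'll press on until the stop shows in it.

Call:
drive_tool(increments=[{"tx": 0.0,"ty": 0.0,"tz": 0.05,"wx": 0.0,"wy": 0.0,"wz": 0.0,"jaw": 0.0},{"tx": 0.0,"ty": 0.0,"tz": 0.0,"wx": 0.0,"wy": 0.0,"wz": 0.0,"jaw": 0.0},{"tx": 0.0,"ty": 0.0,"tz": 0.0,"wx": 0.0,"wy": 0.0,"wz": 0.0,"jaw": 0.0}])

```text
time_s: 8.72
ee_pos: [0.503, -0.2878, 0.0586]
eef_rot: [[-0.418, 0.908, 0.001], [0.908, 0.418, 0.002], [0.001, 0.001, -1.0]]
wrist_force: [1.7, 7.0, 11.2]
opening: 0.0249
grip_force: 41.4
```

Call:
drive_tool(increments=[{"tx": 0.0,"ty": 0.0,"tz": 0.03,"wx": 0.0,"wy": 0.0,"wz": 0.0,"jaw": 0.0},{"tx": 0.0,"ty": 0.0,"tz": 0.0,"wx": 0.0,"wy": 0.0,"wz": 0.0,"jaw": 0.0},{"tx": 0.0,"ty": 0.0,"tz": 0.0,"wx": 0.0,"wy": 0.0,"wz": 0.0,"jaw": 0.0}])

```text
time_s: 8.97
ee_pos: [0.503, -0.2878, 0.0585]
eef_rot: [[-0.418, 0.908, 0.001], [0.908, 0.418, 0.001], [0.001, 0.001, -1.0]]
wrist_force: [-0.6, 6.8, 18.3]
opening: 0.0251
grip_force: 42.3
```

The stop is at z 0.0585, 4 mm below the rest height, held with 18 N and no slip. One last look before handing in.

```bash
python3 - <<'E'
from m import *
import cv2
info([.503,-.2878,.0585])
out=[]
for n,(a,b,x,y) in dict(side=(150,250,290,390),top=(150,250,260,360)).items():
    q=camera(n);out.append(cv2.resize(q["pixels"][a:b,x:y],None,fx=4,fy=4,interpolation=cv2.INTER_CUBIC))
cv2.imwrite("pics/end.png",np.hstack(out))
E
```

```text
t 8.9667 pos [ 0.503  -0.2878  0.0585] units [ 0.0013 -0.0003  0.0009] wz -0.0021059648387803756 zaxis [ 0.0011  0.0011 -1.    ] F [-0.6125  6.7939 18.3467] op 0.02505787700755347 42.265196442604065
```

View pics/end.png

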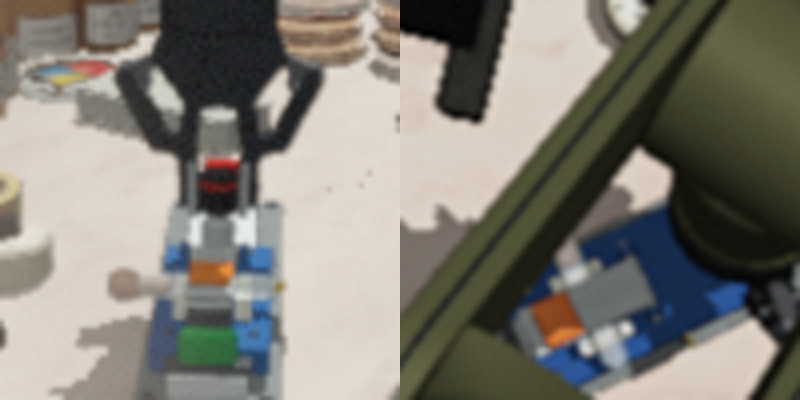

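The carriage has moved toward green (pad now at (212,272) in the left half), the strap is flat, the fingers hold the knob at (220,180), and the surroundings are undisturbed. I'll hand it in.

```bash
python3 -c "
from station import *
print(finish_job())"
```

```text
the job is handed in; nothing more can be done
None
```

The job is handed in (no verdict was returned): by force readings and pictures the strap is snapped shut, the carriage is one hole nearer green with the pin in, and the fingers still hold the knob pressed home.

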